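Load the photometer and close it with its light hood

ROBOT

A 6-joint arm with a two-finger parallel gripper is mounted at the origin on a cart in front of the work surface, level with it; the furniture and walls round the work are solid. World frame = base frame: x ahead of the robot, y to its left, z up, the work surface at z = 0. Lengths are in mm, angles in rad, forces in N, time in s.
With the tool pointing down it reaches from about 300 to 775 mm from the base axis. Payload 14.6 kg.
Tool frame: the origin (TCP) lies at the very end of the fingers, on their centre line; the grasp point (between the pads) lies 19 mm behind it; z points along the fingers, y is the line along which they close (so a half turn about z gives the same grasp; the last joint's range is limited). The gripper opens to 94 mm and grips with 3 to 60 N. Pads are 16 mm wide; open, the fingers measure 119 mm over their backs; the gripper's body (75 mm by 177 mm) begins 78 mm behind the grasp point.
Start: joints at [1.048, 0.3, 1.521, -0, 1.321, -0.067], TCP at [242.095, 493.841, 205.446] pointing down, gripper open.
Joint ranges: [-3.03, 3.03], [-0.79, 2.21], [0.23, 2.52], [-1.04, 4.18], [0, 3.07], [-2.55, 2.55]. Speed limits (rad/s): [2.22, 2.22, 2.57, 3.14, 3.14, 3.14].

INTERFACE

Orientations are given as [roll, pitch, yaw] about the fixed x, y, z axes, in that order (R = Rz(yaw) Ry(pitch) Rx(roll)).
In Python, from cell import manip gives the robot as it stands.
- The arm moves only by the tool servo_tool, never from a script. Its argument "motion" is a list that holds one entry, the list of rows, each a list of 7 numbers: the shift along the world's x, y, z as a fraction of full scale, then the turn, a rotation vector about the world's x, y, z as a fraction of full scale, then the closure, from 0 (fully open) to 1 (shut). In form: [[[x, y, z, rx, ry, rz, gripper], ...]]. A call has 1 to 10 rows; each row is the pose to reach, as a shift and turn from the pose commanded when the call began, turning the shorter way round; what a row does not reach only later rows make up. Full scale, the value 1, is 0.5 m for a shift and pi rad for a turn. A row lasts 1/10 s, in which the tool goes at most 50 mm and 8.59 degrees, less where a joint would pass 70% of its speed; a pose out of reach is approached as far as the arm can. A call with a number of a shift or a turn outside -1 to 1 is refused whole. A call with a gripper value outside its range is refused whole. The fingers move at their own pace and stop on an object; "newtons" is the grip in N (left out, the last holds). Time passes only in rows, so rows that repeat a pose let the fingers close. It gives the time, the measured TCP pose, the force, the opening and the grip force at its end, in the units of the state.
- manip.read_state(): the state, without advancing time (a new reading comes with each control period).
- manip.camera(name): name is "scene" or "top"; returns a dict with "frame" (384x512x3 uint8, red, green, blue), "range_z" (384x512 float32, mm along the optical axis (not along the pixel's ray), 0 where there is no reading), "vfov" (degrees; the focal length in pixels is half the picture's height over the tangent of half this angle, whatever the lens; pixels are square), "cx", "cy" (the principal point, pixels), "k1" (the pictures are not rectified: a ray, as slopes to the right and down, at radius r is drawn at 1 + k1 r^2 times it, then the intrinsics apply), "cam_to_world" (4x4, takes a point from camera to world coordinates). Camera axes: x right, y down, z forward; pixel columns grow to the right and rows downward; lengths in mm; the calibration is good to about 2 mm. A picture is of the moment at which its call begins.
- manip.sign_off(): hands the job in; it is judged then, once.
The state is a dict: "clock": time; "joints": joint angles; "qd": joint speeds; "effort": joint torques, N m; "eef_pos": TCP position; "eef_rot": TCP orientation; "wrist_force": force on the tool from outside, world axes, zero at the start; "moment": the same for the moment, N m; "finger_gap": finger opening in mm; "finger_force": force on a finger pad.
Only numpy, scipy, OpenCV 4.12 (cv2) and the standard library are available. Lean on these libraries where they do the work, as an engineer would, in place of code of your own. Each camera call takes 0.05 s, during which the arm holds its last target. There are 200 camera calls.

TASK

Load the photometer for a reading: take the slim clear glass vial with the push cap, lower it upright to the bottom of the photometer's round well without dropping or tipping it, and let go. Then close up by setting the tall grey light hood (not the flat lid) over the vial, centred on the well and sitting flat on the photometer's deck. Do not knock over the amber bottle that stands near the vial.

Things in the scene. Friction and masses are not known exactly. Their poses are not given: they have to be found in the camera images.
- photometer: Low white bench photometer, fixed, 163 x 160 mm; flat deck 65 mm above the worktop, sloping panel with display and keys along its front (-x). Origin: on the worktop, on the axis of the round well, z up. The well opens upward: bore 46 mm, floor 18.5 mm above the origin, mouth flared to 60 mm. Deck reaches 55 mm behind (+x), 58 in front, 80 to each side of the axis; the panel 105 in front.
- vial: Clear glass vial, pale pink contents, dull pink push cap, upright, 94 mm tall: glass 34 mm across up to 78 mm, cap 24 mm across above; about 60 g. Origin: centre of its underside, z up. Standing in the well it sticks out 47 mm above the deck; held by the top of its glass (55 to 78 mm above its underside) the fingertips stay clear of the deck.
- hood: Light hood: grey plastic hollow cap, open below, standing on its rim, 90 mm tall. Flange 90 mm across, barrel 76 mm up to 60 mm, round knob on top 26 mm across from 60 to 90 mm above the rim; hollow 68 mm wide, 55 high; about 120 g. Origin: centre of the rim's underside, z up. The unwanted flat grey lid near it is 90 mm across and 38 mm tall with the same knob.
- amber_bottle: Brown glass bottle with a black cap and a paper label, 48 mm across and 94 mm tall, standing upright on the same side as the vial; a bystander. Origin: centre of its underside, z up.
There are look-alikes about, which are no part of the job. There is more than one size of the vial; the job needs the larger.

How it is judged (in metres and radians):
On the way:
1. the vial stands on the floor of the well and has been let go (horizontal distance between vial and photometer below 0.015 m and z of vial in the frame of photometer below 0.026 m and angle between vial's own z axis and vertical below 0.26 rad and contact force between the fingers and vial below 0.3 N), for 0.2 s.
At the end, for the whole second after the job is handed in: The vial stands on the floor of the well (within 15 mm of its axis), upright within 15 degrees; the hood stands over it at rest, rim down on the deck (underside within 5 mm of deck height), level within 10 degrees and centred on the well within 13 mm (horizontal distance between vial and photometer below 0.015 m and z of vial in the frame of photometer below 0.026 m and angle between vial's own z axis and vertical below 0.26 rad and horizontal distance between hood and photometer below 0.013 m and z of hood in the frame of photometer between 0.06 and 0.07 m and angle between hood's own z axis and vertical below 0.17 rad and linear speed of each of hood, vial below 0.02 m/s); the robot touches nothing.
It fails at once if the vial is tipped by more than 45 degrees (angle between vial's own z axis and vertical above 0.785 rad).
It fails at once if the vial is dropped into the well (it comes near the well's floor faster than 0.7 m/s) (horizontal distance between vial and photometer below 0.03 m and z of vial in the frame of photometer below 0.035 m and linear speed of vial above 0.7 m/s).
It fails at once if the amber bottle is knocked over (angle between amber_bottle's own z axis and vertical above 0.5 rad).
It also fails if it takes over 56 s, if anything falls off the work surface, if the arm or the gripper's body presses on something with over 40 N, if the wrist force passes 120 N, or if a joint passes its speed limit or range.

## Working session

There is one attempt and no reset: what is moved stays moved. The work goes in short steps, Python scripts to look and compute and a tool call to move; the robot and the scene stay as the last step left them, time stands still between calls to the robot, and variables do not carry over. Pictures are saved under pics/ and viewed, at most 10 in all, crops included, and the job is handed in when it is done.

Besides the shell and the picture viewer there is one more tool, called after "Request:" as a command line: name --argument value ..., lists and objects as JSON in quotes. servo_tool: Moves the arm, as the interface text tells. Its arguments: {"type":"object","properties":{"motion":{"type":"array"},"newtons":{"type":"number"}},"required":["motion"]}

```bash
mkdir -p pics; cat > h.py <<'E'
import numpy as np, cv2
from cell import manip
def cap(n):
    c=manip.camera(n); np.save(f'/tmp/{n}.npy',c,allow_pickle=True); return c
def load(n): return np.load(f'/tmp/{n}.npy',allow_pickle=True).item()
def K(c):
    f=c['frame'].shape[0]/2/np.tan(np.radians(c['vfov'])/2); return np.array([[f,0,c['cx']],[0,f,c['cy']],[0,0,1.]])
def cloud(c):
    h,w=c['range_z'].shape; u,v=np.meshgrid(np.arange(w),np.arange(h))
    s=cv2.undistortPoints(np.stack([u,v],-1).reshape(-1,1,2).astype(float),K(c),np.array([c['k1'],0,0,0.])).reshape(h,w,2)
    ray=np.concatenate([s,np.ones((h,w,1))],-1)@c['cam_to_world'][:3,:3].T
    return ray, ray*c['range_z'][...,None]+c['cam_to_world'][:3,3]
def atz(c,u,v,z):
    s=cv2.undistortPoints(np.array([[[u,v]]],float),K(c),np.array([c['k1'],0,0,0.])).ravel()
    r=c['cam_to_world'][:3,:3]@[s[0],s[1],1]; o=c['cam_to_world'][:3,3]; return o+r*(z-o[2])/r[2]
E
python3 - <<'E'
from h import *
for n in('scene','top'):
    c=cap(n); cv2.imwrite(f'pics/{n}0.png',cv2.resize(c['frame'][...,::-1],(800,600),interpolation=cv2.INTER_CUBIC)); print(n,c['vfov'],c['k1'],c['cam_to_world'].round(2).tolist())
print(manip.read_state())
E
```

```text
scene 53.79477766112688 -0.052436711711410997 [[0.7, -0.43, 0.57, -14.27], [-0.71, -0.44, 0.55, -516.65], [0.01, -0.79, -0.61, 644.06], [0.0, 0.0, 0.0, 1.0]]
top 57.87530846151854 -0.04130436420883378 [[0.14, -0.97, 0.2, 325.37], [-0.99, -0.14, 0.02, -19.22], [0.0, -0.2, -0.98, 1008.43], [0.0, 0.0, 0.0, 1.0]]
{'clock': 0.1, 'joints': array([ 1.04841404e+00,  3.00407114e-01,  1.52152344e+00,  7.28258811e-07,
        1.32071604e+00, -6.65838639e-02]), 'qd': array([ 0.00025415, -0.00129509, -0.00178754,  0.00046523,  0.0005659 ,
       -0.00032649]), 'effort': array([-1.06378564e-03, -5.32636178e+01, -3.53286016e+01,  7.08266487e-02,
        2.35021894e-02, -5.36162236e-05]), 'eef_pos': array([241.97202523, 493.64275101, 204.94581592]), 'eef_rot': array([-3.14054110e+00, -7.08274452e-05,  2.68579401e+00]), 'wrist_force': array([-0.03588074, -0.21247508, -0.44132135]), 'moment': array([ 0.00410016, -0.00452274, -0.00808772]), 'finger_force': 0.0, 'finger_gap': 93.88873884220232}
```

View pics/scene0.png

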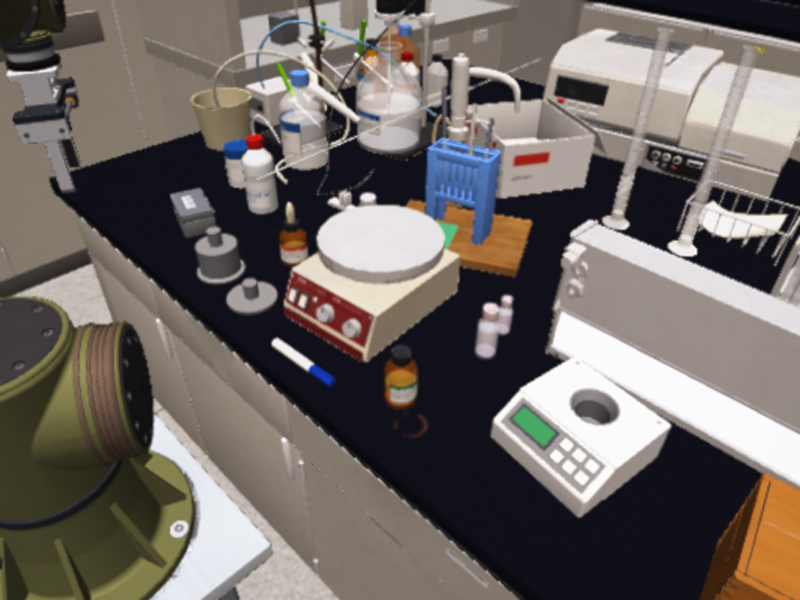

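View pics/top0.png

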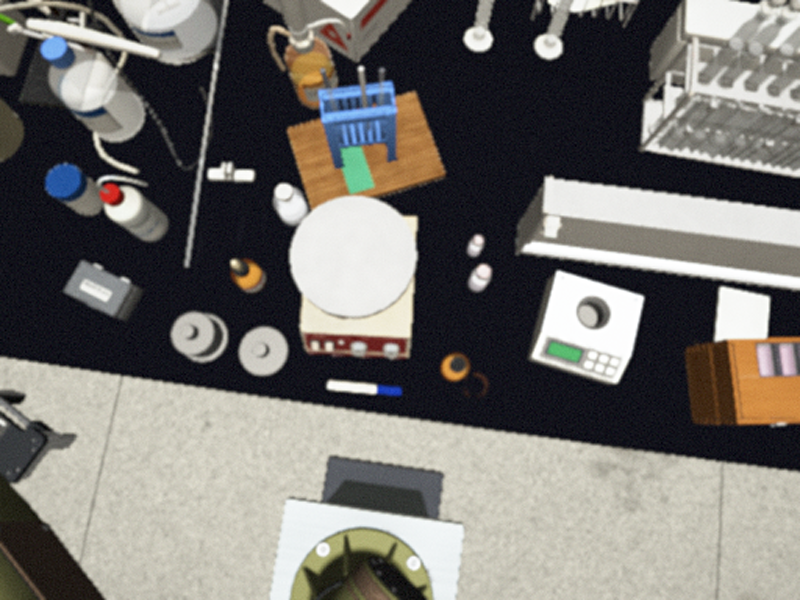

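Scene view: candidates for the vial are the pink-capped ones at (487,330) and (505,313); the nearer one at (487,330) looks the larger. Hood candidates are the tall one at (219,257) and the flat lid at (251,294), so the tall one is the hood. The amber bottle is at (401,378) and the photometer well at (596,405). In the top view the vials are at (480,277) and (476,245), the hood at (197,334), the lid at (263,350) and the well at (593,313).

```bash
python3 - <<'E'
from h import *
s=load('scene');t=load('top')
def crop(c,x,y,w,h,W,H): return cv2.resize(c['frame'][y:y+h,x:x+w,::-1],(W,H),interpolation=cv2.INTER_CUBIC)
a=crop(s,285,180,60,60,400,300*4//3)[:300*4//3]
cv2.imwrite('pics/crop1.png',np.vstack([np.hstack([crop(s,290,180,53,40,400,300),crop(s,115,140,80,60,400,300)]),np.hstack([crop(t,280,140,53,40,400,300),crop(t,340,170,80,60,400,300)])]))
for n,c in(('scene',s),('top',t)):
    ray,P=cloud(c)
    def comp(name,x0,x1,y0,y1,zlo,zhi):
        # 800-px boxes
        b=np.s_[int(y0*.64):int(y1*.64),int(x0*.64):int(x1*.64)]
        p=P[b].reshape(-1,3); p=p[(p[:,2]>zlo)&(p[:,2]<zhi)]
        if len(p): print(n,name,len(p),'min',p.min(0).round(),'max',p.max(0).round(),'med',np.median(p,0).round(1))
    B={'scene':dict(big=(474,499,300,358),small=(498,515,293,335),hood=(193,246,226,285),lid=(225,280,276,315),amber=(383,420,345,410),deck=(545,640,362,440)),
       'top':dict(big=(465,495,260,294),small=(466,486,232,258),hood=(168,230,308,364),lid=(236,290,325,376),amber=(440,472,350,385),deck=(550,640,280,340))}[n]
    for k,v in B.items():
        comp(k,*v,8,200)
        if k in('hood','lid'): comp(k+'knob',*v,(80 if k=='hood' else 30),100)
        if k in('big','small','amber'): comp(k+'cap',*v,55 if k=='small' else 80,110)
    if n=='top':
        for r in [0]: pass
E
```

```text
scene big 407 min [ 568. -149.    8.] max [ 601. -116.   96.] med [ 577.4 -137.3   56.9]
scene bigcap 91 min [ 574. -143.   81.] max [ 601. -121.   96.] med [ 582.6 -134.    92. ]
scene small 212 min [ 586. -149.    8.] max [ 662. -108.   94.] med [ 644.4 -124.7   48.4]
scene smallcap 81 min [ 586. -149.   55.] max [ 660. -111.   94.] med [ 645.4 -123.9   67.4]
scene hood 794 min [370. 251.   8.] max [483. 517.  94.] med [403.5 345.9  50.3]
scene hoodknob 58 min [397. 350.  81.] max [423. 376.  94.] med [409.7 358.   89.1]
scene lid 406 min [359. 201.   8.] max [445. 330.  41.] med [397.5 239.3   9.6]
scene lidknob 64 min [388. 234.  30.] max [414. 259.  41.] med [399.7 242.2  37.7]
scene amber 720 min [ 395. -130.    8.] max [487. -15.  98.] med [ 408.9 -115.7   61.3]
scene ambercap 146 min [ 405. -120.   80.] max [434. -94.  98.] med [ 416.2 -110.    94. ]
scene deck 2969 min [ 467. -403.    8.] max [ 672. -255.   71.] med [ 564.7 -322.9   66.1]
top big 179 min [ 569. -146.    9.] max [ 598. -114.   98.] med [ 579.1 -128.2   64.4]
top bigcap 64 min [ 575. -143.   80.] max [ 598. -119.   98.] med [ 586.  -131.    91.9]
top small 98 min [ 638. -130.    8.] max [ 659. -105.   71.] med [ 644.6 -116.1   46.5]
top smallcap 36 min [ 643. -126.   57.] max [ 659. -109.   71.] med [ 649.2 -117.3   67.7]
top hood 738 min [369. 325.   8.] max [451. 400.  93.] med [408.  354.   59.5]
top hoodknob 76 min [398. 351.  82.] max [423. 376.  93.] med [410.5 363.   89. ]
top lid 346 min [360. 203.   8.] max [444. 291.  42.] med [400.8 244.6   9.5]
top lidknob 69 min [389. 235.  31.] max [414. 258.  42.] med [401.5 246.3  37.4]
top amber 274 min [ 395. -128.   11.] max [442. -81.  97.] med [ 415.3 -102.1   69.4]
top ambercap 92 min [ 406. -119.   85.] max [433. -92.  97.] med [ 418.7 -105.3   93.4]
top deck 1951 min [ 492. -417.   13.] max [ 607. -257.   70.] med [ 553.3 -335.7   63.7]
```

View pics/crop1.png

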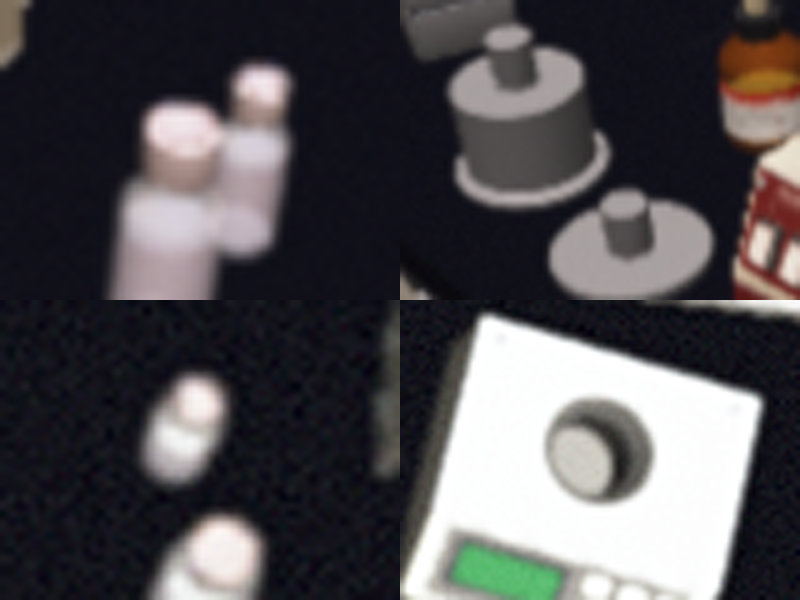

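Top crop confirms the larger vial is the front one (cap z 94, axis about (586,-131)) and the tall hood with its knob at (410,363). The well mouth centre in the crop is at (599,451), i.e. image (379.8,200.2). Next: refine the well centre and check clearances.

```bash
python3 - <<'E'
from h import *
t=load('top');s=load('scene')
print('mouth click',atz(t,379.8,200.2,65))
ray,P=cloud(t)
for n,c in(('top',t),('scene',s)):
    ray,P=cloud(c); z=P[...,2]
    w=atz(t,379.8,200.2,65)
    near=np.hypot(P[...,0]-w[0],P[...,1]-w[1])<50
    d=P[near&(z>60)&(z<70)]; print(n,'deck z',np.median(d[:,2]))
    # hole mask: rays that cross z=65 plane near the well but read deeper
    o=c['cam_to_world'][:3,3]; X=o+ray*((65-o[2])/ray[...,2])[...,None]
    m=(np.hypot(X[...,0]-w[0],X[...,1]-w[1])<42)&(z<61)&(c['range_z']>0)
    q=X[m]; e=cv2.minEnclosingCircle(q[:,:2].astype(np.float32)); print('hole',e,q[:,:2].mean(0), q.min(0)[:2],q.max(0)[:2])
pts=np.vstack([cloud(t)[1].reshape(-1,3),cloud(s)[1].reshape(-1,3)])
for n,c in(('vial',(586.5,-131)),('well',w[:2]),('hood',(410.5,363.5)),('hotplate',(470,150))):
    r=np.hypot(pts[:,0]-c[0],pts[:,1]-c[1])
    for lim in(65,110,150):
        q=pts[(r<lim)&(pts[:,2]<400)]; i=q[:,2].argmax(); print(n,lim,q[i].round(), np.percentile(q[:,2],99).round())
q=pts[(abs(pts[:,1])<600)&(pts[:,0]<640)&(pts[:,0]>250)&(pts[:,1]<330)&(pts[:,1]>-400)]
print('path max',q[q[:,2].argmax()])
E
```

```text
mouth click [ 546.2358364  -336.60680543   65.        ]
top deck z 64.00299148858733
hole ((549.4429321289062, -341.307373046875), 36.58203125) [ 545.94218671 -334.87386645] [ 518.37218579 -376.92633908] [ 582.73165456 -306.08197383]
scene deck z 66.74127845436607
hole ((545.9257202148438, -336.4101867675781), 27.20895767211914) [ 544.98543866 -336.88896554] [ 520.38638705 -362.4075801 ] [ 572.48161827 -311.65402498]
vial 65 [ 587. -134.   98.] 94.0
vial 110 [ 667. -204.  224.] 214.0
vial 150 [ 679. -202.  225.] 220.0
well 65 [ 577. -332.   71.] 69.0
well 110 [ 655. -326.  213.] 161.0
well 150 [ 670. -281.  223.] 220.0
hood 65 [418. 359.  94.] 91.0
hood 110 [510. 359. 161.] 89.0
hood 150 [548. 358. 162.] 97.0
hotplate 65 [503. 130. 131.] 130.0
hotplate 110 [575. 132. 133.] 130.0
hotplate 150 [561.  61. 133.] 130.0
path max [ 325.37286567  -19.21857115 1008.42773418]
```

Request:
servo_tool --motion '[[[0.344,-0.625,0.04,0,0,0,0],[0.344,-0.625,0.04,0,0,0,0],[0.344,-0.625,0.04,0,0,0,0],[0.344,-0.625,0.04,0,0,0,0],[0.344,-0.625,0.04,0,0,0,0],[0.344,-0.625,0.04,0,0,0,0],[0.344,-0.625,0.04,0,0,0,0],[0.344,-0.625,0.04,0,0,0,0],[0.344,-0.625,0.04,0,0,0,0]]]' --newtons 15

```text
clock: 1.0
eef_pos: [414.4, 180.4, 225.3]
eef_rot: [-3.141, -0.0, 2.683]
wrist_force: [0.5, -0.1, -0.3]
finger_gap: 93.8
finger_force: 0.0
```

Request:
servo_tool --motion '[[[0.344,-0.625,-0.04,0,0,0,0],[0.344,-0.625,-0.04,0,0,0,0],[0.344,-0.625,-0.04,0,0,0,0],[0.344,-0.625,-0.04,0,0,0,0],[0.344,-0.625,-0.04,0,0,0,0],[0.344,-0.625,-0.04,0,0,0,0],[0.344,-0.625,-0.04,0,0,0,0],[0.344,-0.625,-0.04,0,0,0,0],[0.344,-0.625,-0.04,0,0,0,0],[0.344,-0.625,-0.04,0,0,0,0]]]'

```text
clock: 2.0
eef_pos: [586.0, -129.1, 205.3]
eef_rot: [3.141, -0.001, 2.687]
wrist_force: [-0.1, 0.1, -0.4]
finger_gap: 93.7
finger_force: 0.0
```

Request:
servo_tool --motion '[[[0.001,0,-0.1,0,0,0,0],[0.001,0,-0.15,0,0,0,0],[0.001,0,-0.2,0,0,0,0],[0.001,0,-0.25,0,0,0,0],[0.001,0,-0.296,0,0,0,0],[0.001,0,-0.296,0,0,0,0],[0.001,0,-0.296,0,0,0,0]]]'

```text
clock: 2.7
eef_pos: [586.8, -129.9, 58.6]
eef_rot: [3.141, 0.001, 2.687]
wrist_force: [0.4, 0.4, 0.3]
finger_gap: 93.8
finger_force: 0.0
```

```bash
python3 - <<'E'
from h import *
s=cap('scene');t=cap('top')
def crop(c,x,y,w,h,W,H): return cv2.resize(c['frame'][y:y+h,x:x+w,::-1],(W,H),interpolation=cv2.INTER_CUBIC)
cv2.imwrite('pics/c2.png',np.hstack([crop(s,260,140,100,100,400,400),crop(t,260,120,100,100,400,400)]))
E
```

```text
(no output)
```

View pics/c2.png

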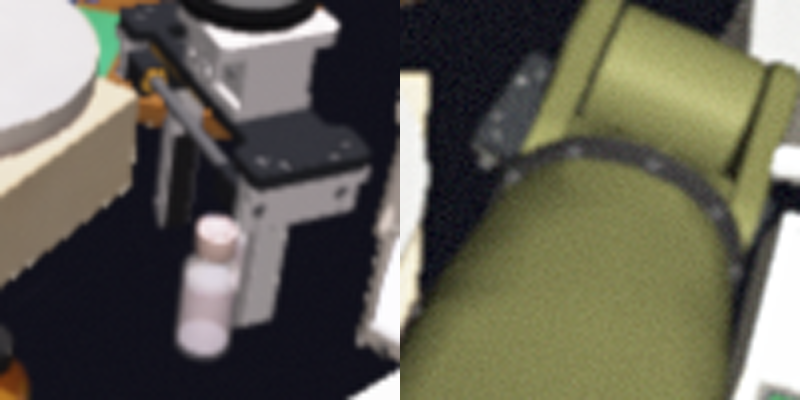

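The crop shows fingertips at about (175,225) and (255,325). Their midpoint (215,275) lies on the vial at (210,275), so the vial is between the fingers. Closing.

Request:
servo_tool --motion '[[[0,0,0,0,0,0,0.2],[0,0,0,0,0,0,0.4],[0,0,0,0,0,0,0.5],[0,0,0,0,0,0,0.6],[0,0,0,0,0,0,0.7],[0,0,0,0,0,0,0.8],[0,0,0,0,0,0,1],[0,0,0,0,0,0,1],[0,0,0,0,0,0,1],[0,0,0,0,0,0,1]]]' --newtons 12

```text
clock: 3.8
eef_pos: [586.6, -131.2, 57.4]
eef_rot: [-3.142, -0.0, 2.686]
wrist_force: [0.3, -0.2, -0.3]
finger_gap: 34.1
finger_force: 12.0
```

Request:
servo_tool --motion '[[[0,0,0.04,0,0,0,1],[0,0,0.1,0,0,0,1],[0,0,0.16,0,0,0,1],[0,0,0.22,0,0,0,1],[0,0,0.26,0,0,0,1],[0,0,0.26,0,0,0,1]]]'

```text
clock: 4.4
eef_pos: [587.6, -131.4, 190.2]
eef_rot: [3.141, 0.005, 2.686]
wrist_force: [-0.3, -0.9, -1.6]
finger_gap: 34.0
finger_force: 12.0
```

Request:
servo_tool --motion '[[[-0.01,-0.06,0,0,0,0,1],[-0.03,-0.14,0,0,0,0,1],[-0.045,-0.22,0,0,0,0,1],[-0.06,-0.3,0,0,0,0,1],[-0.075,-0.38,0,0,0,0,1],[-0.081,-0.411,0,0,0,0,1],[-0.081,-0.411,0,0,0,0,1],[-0.081,-0.411,0,0,0,0,1],[-0.081,-0.411,0,0,0,0,1]]]'

```text
clock: 5.3
eef_pos: [546.5, -335.2, 187.1]
eef_rot: [3.141, -0.0, 2.687]
wrist_force: [-0.4, 0.7, 0.1]
finger_gap: 33.6
finger_force: 12.0
```

```bash
python3 - <<'E'
from h import *
s=cap('scene')
def crop(c,x,y,w,h,W,H): return cv2.resize(c['frame'][y:y+h,x:x+w,::-1],(W,H),interpolation=cv2.INTER_CUBIC)
cv2.imwrite('pics/c3.png',crop(s,310,130,130,195,400,600)); print(manip.read_state()['eef_pos'])
E
```

```text
[ 546.59180608 -335.27138909  187.32105919]
```

View pics/c3.png

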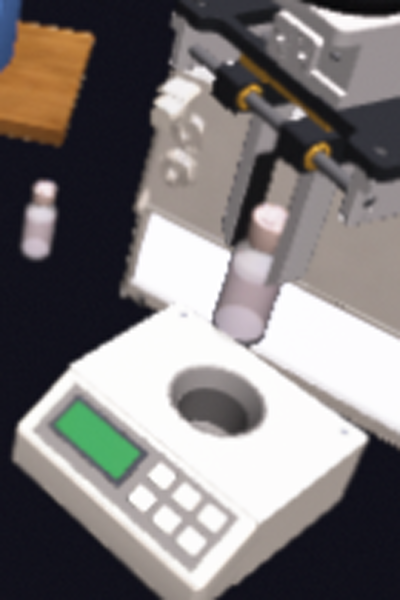

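The vial is held above the well, with its cap top at crop (270,212) and bottom at (240,325). The well mouth is at (217,400). I'll check that against the calibration.

```bash
python3 - <<'E'
from h import *
s=load('scene'); k=130/400
for u,v,z in((270,213,224),(240,322,130),(217,400,65)): print(z,atz(s,310+u*k,130+v*k,z))
ray,P=cloud(s)
b=P[195:215,388:402].reshape(-1,3); b=b[b[:,2]>215]; b=b[b[:,2]<228]; print(len(b),b.min(0),b.max(0))
E
```

```text
224 [ 548.33244995 -332.65327981  224.        ]
130 [ 556.64144007 -332.57805288  130.        ]
65 [ 549.63841902 -336.16899125   65.        ]
139 [ 529.02609054 -351.00183483  215.1471507 ] [ 561.36907523 -313.95011533  226.51462897]
```

Request:
servo_tool --motion '[[[0,0,-0.04,0,0,0,1],[0,0,-0.08,0,0,0,1],[0,0,-0.12,0,0,0,1],[0,0,-0.14,0,0,0,1],[0,0,-0.16,0,0,0,1],[0,0,-0.17,0,0,0,1],[0,0,-0.18,0,0,0,1],[0,0,-0.18,0,0,0,1]]]'

```text
clock: 6.15
eef_pos: [546.1, -336.6, 97.2]
eef_rot: [3.142, -0.0, 2.686]
wrist_force: [0.0, -0.2, -0.5]
finger_gap: 34.3
finger_force: 12.0
```

Request:
servo_tool --motion '[[[0,0,-0.01,0,0,0,1],[0,0,-0.02,0,0,0,1],[0,0,-0.03,0,0,0,1],[0,0,-0.036,0,0,0,1],[0,0,-0.04,0,0,0,1],[0,0,-0.04,0,0,0,1],[0,0,-0.04,0,0,0,1]]]'

```text
clock: 6.85
eef_pos: [546.2, -336.7, 77.6]
eef_rot: [-3.142, 0.0, 2.686]
wrist_force: [0.1, -1.0, -0.3]
finger_gap: 34.0
finger_force: 12.0
```

Request:
servo_tool --motion '[[[0,0,-0.002,0,0,0,1],[0,0,-0.003,0,0,0,1],[0,0,-0.004,0,0,0,1],[0,0,-0.004,0,0,0,1]]]'

```text
clock: 7.25
eef_pos: [546.3, -336.8, 75.9]
eef_rot: [-3.142, 0.001, 2.686]
wrist_force: [0.7, 0.8, 4.0]
finger_gap: 34.4
finger_force: 12.0
```

The vial has touched the floor (Fz +4 N). Opening gently, then rising.

Request:
servo_tool --motion '[[[0,0,0,0,0,0,0.6],[0,0,0,0,0,0,0.5],[0,0,0,0,0,0,0.3],[0,0,0,0,0,0,0],[0,0,0,0,0,0,0],[0,0,0,0,0,0,0],[0,0,0,0,0,0,0]]]'

```text
clock: 7.95
eef_pos: [546.1, -336.7, 75.4]
eef_rot: [-3.142, -0.0, 2.686]
wrist_force: [-0.0, 0.0, 0.7]
finger_gap: 82.0
finger_force: 0.0
```

Request:
servo_tool --motion '[[[0,0,0.05,0,0,0,0],[0,0,0.15,0,0,0,0],[0,0,0.25,0,0,0,0],[0,0,0.35,0,0,0,0],[0,0,0.35,0,0,0,0],[0,0,0.35,0,0,0,0]]]'

```text
clock: 8.55
eef_pos: [546.2, -336.7, 251.1]
eef_rot: [-3.141, 0.002, 2.686]
wrist_force: [0.3, 0.3, -0.7]
finger_gap: 94.3
finger_force: 0.0
```

Request:
servo_tool --motion '[[[-0.136,0.7,0,0,0,0,0],[-0.136,0.7,0,0,0,0,0],[-0.136,0.7,0,0,0,0,0],[-0.136,0.7,0,0,0,0,0],[-0.136,0.7,0,0,0,0,0],[-0.136,0.7,0,0,0,0,0],[-0.136,0.7,0,0,0,0,0],[-0.136,0.7,0,0,0,0,0],[-0.136,0.7,0,0,0,0,0]]]'

```text
clock: 9.45
eef_pos: [477.6, 14.2, 249.3]
eef_rot: [-3.141, -0.002, 2.688]
wrist_force: [0.2, -0.9, -0.7]
finger_gap: 94.1
finger_force: 0.0
```

```bash
python3 - <<'E'
from h import *
s=cap('scene')
def crop(c,x,y,w,h,W,H): return cv2.resize(c['frame'][y:y+h,x:x+w,::-1],(W,H),interpolation=cv2.INTER_CUBIC)
cv2.imwrite('pics/c4.png',crop(s,310,200,130,130,500,500)); print(manip.read_state()['eef_pos'])
ray,P=cloud(s); q=P[(abs(P[...,0]-546)<40)&(abs(P[...,1]+336)<40)&(P[...,2]>99)&(P[...,2]<125)]; print(len(q),q.min(0),q.max(0))
E
```

```text
[477.90536782  13.16005932 249.46093734]
143 [ 533.42634976 -348.31925649   99.25162204] [ 559.96377797 -323.73929862  115.76466904]
```

View pics/c4.png

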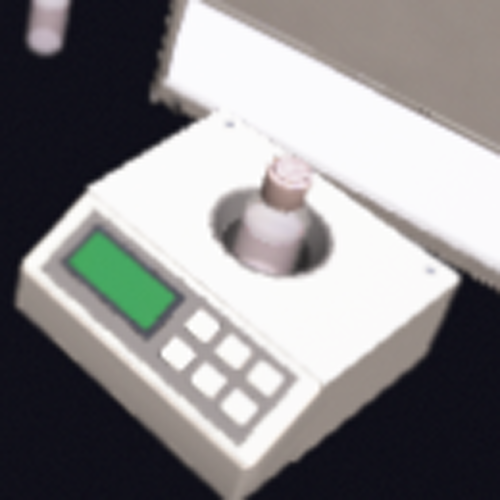

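The vial stands upright in the well (cap at crop (292,172), axis about (546.7,-336)). Now the hood.

Request:
servo_tool --motion '[[[-0.135,0.7,0,0,0,0,0],[-0.135,0.7,0,0,0,0,0],[-0.135,0.7,0,0,0,0,0],[-0.135,0.7,0,0,0,0,0],[-0.135,0.7,0,0,0,0,0],[-0.135,0.7,0,0,0,0,0],[-0.135,0.7,0,0,0,0,0],[-0.135,0.7,0,0,0,0,0],[-0.135,0.7,0,0,0,0,0],[-0.135,0.7,0,0,0,0,0]]]'

```text
clock: 10.5
eef_pos: [411.6, 361.7, 249.9]
eef_rot: [-3.141, -0.0, 2.684]
wrist_force: [0.4, 1.5, 0.4]
finger_gap: 94.1
finger_force: 0.0
```

Request:
servo_tool --motion '[[[0,0,-0.08,0,0,0,0],[0,0,-0.16,0,0,0,0],[0,0,-0.24,0,0,0,0],[0,0,-0.3,0,0,0,0],[0,0,-0.34,0,0,0,0],[0,0,-0.36,0,0,0,0],[0,0,-0.37,0,0,0,0],[0,0,-0.37,0,0,0,0]]]'

```text
clock: 11.3
eef_pos: [411.1, 362.8, 65.8]
eef_rot: [3.141, 0.0, 2.685]
wrist_force: [-0.3, -1.5, -0.2]
finger_gap: 94.2
finger_force: 0.0
```

Close on the knob, then lift slightly.

Request:
servo_tool --motion '[[[0,0,0,0,0,0,0.3],[0,0,0,0,0,0,0.5],[0,0,0,0,0,0,0.6],[0,0,0,0,0,0,0.7],[0,0,0,0,0,0,0.8],[0,0,0,0,0,0,0.9],[0,0,0,0,0,0,1],[0,0,0,0,0,0,1],[0,0,0,0,0,0,1],[0,0,0,0,0,0,1]]]' --newtons 25

```text
clock: 12.3
eef_pos: [410.6, 363.3, 65.4]
eef_rot: [-3.142, -0.0, 2.686]
wrist_force: [0.0, 0.2, 0.2]
finger_gap: 25.6
finger_force: 25.0
```

Request:
servo_tool --motion '[[[0,0,0.04,0,0,0,1],[0,0,0.1,0,0,0,1],[0,0,0.18,0,0,0,1],[0,0,0.26,0,0,0,1],[0,0,0.34,0,0,0,1],[0,0,0.4,0,0,0,1],[0,0,0.4,0,0,0,1]]]'

```text
clock: 13.0
eef_pos: [411.4, 364.0, 269.6]
eef_rot: [3.136, 0.003, 2.686]
wrist_force: [0.8, -0.8, -1.8]
finger_gap: 25.3
finger_force: 25.0
```

```bash
python3 - <<'E'
from h import *
s=cap('scene'); p=manip.read_state(); print(p['eef_pos'],p['finger_gap'])
def crop(c,x,y,w,h,W,H): return cv2.resize(c['frame'][y:y+h,x:x+w,::-1],(W,H),interpolation=cv2.INTER_CUBIC)
cv2.imwrite('pics/c5.png',crop(s,90,60,120,150,400,500))
E
```

```text
[410.93081077 363.58673086 266.7855764 ] 25.68035115797331
```

View pics/c5.png

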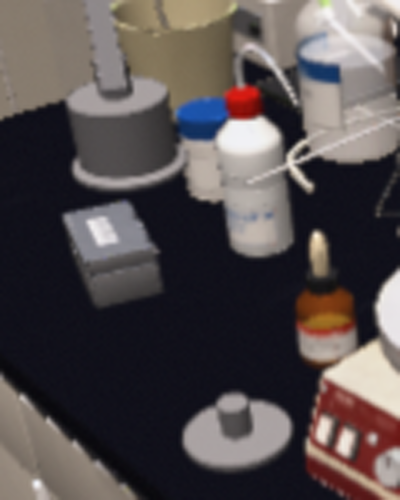

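The hood is held level and clear of everything (crop (125,130)); the lid stays behind at (237,430). Transferring.

Request:
servo_tool --motion '[[[0.016,-0.08,0,0,0,0,1],[0.032,-0.16,0,0,0,0,1],[0.048,-0.25,0,0,0,0,1],[0.066,-0.34,0,0,0,0,1],[0.084,-0.43,0,0,0,0,1],[0.1,-0.52,0,0,0,0,1],[0.118,-0.61,0,0,0,0,1],[0.136,-0.7,0,0,0,0,1]]]'

```text
clock: 13.85
eef_pos: [478.1, 11.5, 263.8]
eef_rot: [-3.141, -0.002, 2.686]
wrist_force: [0.4, 0.2, 0.3]
finger_gap: 25.4
finger_force: 25.0
```

Request:
servo_tool --motion '[[[0.017,-0.09,0,0,0,0,1],[0.034,-0.18,0,0,0,0,1],[0.052,-0.27,0,0,0,0,1],[0.07,-0.36,0,0,0,0,1],[0.088,-0.45,0,0,0,0,1],[0.105,-0.54,0,0,0,0,1],[0.12,-0.62,0,0,0,0,1],[0.13,-0.67,0,0,0,0,1],[0.136,-0.7,0,0,0,0,1],[0.136,-0.7,0,0,0,0,1]]]'

```text
clock: 14.85
eef_pos: [546.0, -338.0, 262.6]
eef_rot: [3.141, -0.004, 2.684]
wrist_force: [-0.2, 0.1, -1.4]
finger_gap: 25.5
finger_force: 25.0
```

Request:
servo_tool --motion '[[[0,0,0,0,0,0,1],[0,0,0,0,0,0,1],[0,0,0,0,0,0,1]]]'

```text
clock: 15.15
eef_pos: [546.7, -335.7, 265.6]
eef_rot: [3.142, 0.0, 2.687]
wrist_force: [-0.2, 0.9, -0.8]
finger_gap: 25.4
finger_force: 25.0
```

Request:
servo_tool --motion '[[[0,0,-0.04,0,0,0,1],[0,0,-0.08,0,0,0,1],[0,0,-0.12,0,0,0,1],[0,0,-0.16,0,0,0,1],[0,0,-0.19,0,0,0,1],[0,0,-0.22,0,0,0,1],[0,0,-0.24,0,0,0,1],[0,0,-0.25,0,0,0,1],[0,0,-0.25,0,0,0,1]]]'

```text
clock: 16.05
eef_pos: [546.5, -336.6, 140.1]
eef_rot: [3.142, -0.001, 2.686]
wrist_force: [-0.5, 0.3, -1.1]
finger_gap: 25.5
finger_force: 25.0
```

Request:
servo_tool --motion '[[[0,0,-0.005,0,0,0,1],[0,0,-0.01,0,0,0,1],[0,0,-0.014,0,0,0,1],[0,0,-0.017,0,0,0,1],[0,0,-0.018,0,0,0,1],[0,0,-0.018,0,0,0,1]]]'

```text
clock: 16.65
eef_pos: [546.6, -336.7, 131.4]
eef_rot: [-3.142, -0.0, 2.686]
wrist_force: [1.2, 0.1, -1.3]
finger_gap: 25.8
finger_force: 25.0
```

Request:
servo_tool --motion '[[[0,0,-0.002,0,0,0,1],[0,0,-0.003,0,0,0,1],[0,0,-0.003,0,0,0,1]]]'

```text
clock: 16.95
eef_pos: [546.8, -336.7, 130.4]
eef_rot: [-3.142, 0.001, 2.686]
wrist_force: [-0.0, 1.8, 2.7]
finger_gap: 25.6
finger_force: 25.0
```

The hood has touched the deck at the expected height. Release and retreat.

Request:
servo_tool --motion '[[[0,0,0,0,0,0,0.7],[0,0,0,0,0,0,0.6],[0,0,0,0,0,0,0.3],[0,0,0,0,0,0,0],[0,0,0,0,0,0,0],[0,0,0,0,0,0,0],[0,0,0,0,0,0,0]]]'

```text
clock: 17.65
eef_pos: [546.6, -336.7, 129.9]
eef_rot: [-3.142, -0.0, 2.686]
wrist_force: [-0.1, 0.1, 1.0]
finger_gap: 72.7
finger_force: 0.0
```

Request:
servo_tool --motion '[[[0,0,0.05,0,0,0,0],[0,0,0.12,0,0,0,0],[0,0,0.2,0,0,0,0],[0,0,0.25,0,0,0,0],[-0.05,0.2,0.25,0,0,0,0],[-0.05,0.4,0.25,0,0,0,0],[-0.05,0.5,0.25,0,0,0,0],[-0.05,0.5,0.25,0,0,0,0],[-0.05,0.5,0.25,0,0,0,0]]]'

```text
clock: 18.55
eef_pos: [521.2, -86.7, 255.2]
eef_rot: [3.141, 0.0, 2.686]
wrist_force: [1.2, -0.0, 0.4]
finger_gap: 93.6
finger_force: 0.0
```

```bash
python3 - <<'E'
from h import *
s=cap('scene');t=cap('top'); print(manip.read_state()['eef_pos'])
cv2.imwrite('pics/c6.png',cv2.resize(s['frame'][...,::-1],(800,600)))
for c in(s,t):
    P=cloud(c)[1]; d=np.hypot(P[...,0]-546,P[...,1]+336)
    for lo,hi in((145,175),(118,132)):
        q=P[(d<55)&(P[...,2]>lo)&(P[...,2]<hi)]; print(len(q),((q.min(0)+q.max(0))/2).round(1),q.min(0).round(),q.max(0).round())
E
```

```text
[521.45279987 -83.96286931 255.57898977]
157 [ 546.9 -337.   152.6] [ 534. -350.  146.] [ 560. -324.  159.]
750 [ 546.8 -336.   124.8] [ 507. -373.  118.] [ 586. -299.  132.]
92 [ 546.4 -335.5  151.2] [ 533. -348.  145.] [ 559. -324.  157.]
558 [ 546.8 -335.6  125.2] [ 509. -374.  119.] [ 585. -297.  132.]
```

View pics/c6.png

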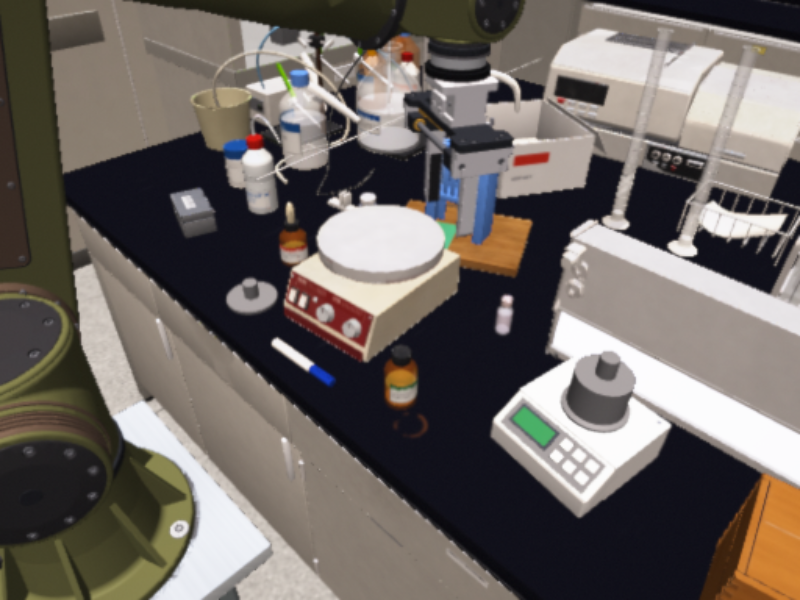

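The hood sits level on the deck at (601,390), within about 1 mm of the well's centre. The amber bottle is still standing at (401,378), and the gripper is clear of everything.

```bash
python3 -c "from cell import manip; print(manip.sign_off())"
```

```text
the job is handed in; nothing more can be done
None
```

I handed the job in at about 19 s: the vial stands upright in the photometer's well, the tall grey hood sits level over it within about 1 mm of centre, and the amber bottle still stands; the sign-off returned no verdict.

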